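# Face the amethyst jar to the customers

## Robot

A 6-joint arm with a two-finger parallel gripper is mounted at the origin on the work surface. World frame = base frame: x ahead of the robot, y to its left, z up, the work surface at z = 0. Lengths are in mm, angles in rad, forces in N, time in s.
With the tool pointing down it reaches from about 350 to 975 mm from the base axis. Payload 7.1 kg.
Tool frame: the origin (TCP) lies between the finger pads; the fingertips stand 17 mm ahead of it and the grasp point (between the pads) lies 2 mm behind it (tip_reach is the y of the fingertips in the tool frame, in mm); y points along the fingers, x is the direction in which the jaws open and shut, and the axes are right-handed (so a half turn about y gives the same grasp; the last joint's range is limited). The gripper opens to 88 mm and grips with 3 to 60 N. Pads are 20 mm wide; open, the fingers measure 115 mm over their backs; the gripper's body (75 mm by 178 mm) begins 61 mm behind the grasp point.
Start: joints at [-1.18, 0.423, 1.63, -0, 1.089, -0.019], TCP at [249.032, -573.226, 239.675] pointing down, gripper open.
Joint ranges: [-3, 3], [-0.9, 2.11], [0.09, 2.58], [-1.31, 4.45], [0.11, 2.69], [-2.54, 2.54]. Speed limits (rad/s): [2.39, 2.39, 3.01, 3.14, 3.14, 3.14].

## Interface

Orientations are given as a rotation vector (axis times angle).
In Python, from workcell import get_obs, get_image, camera_model, close_job, silhouettes, tip_of, tip_reach gives the robot as it stands. The module is installed in compiled form; this text tells all that it offers.
- The arm moves only by the tool arm_command, never from a script. Its argument "targets" is a list of rows, each a list of 4 numbers: the shift along the tool's x, y, z in mm, then the turn about the tool's y in rad. A call has 1 to 20 rows; each row shifts and turns the commanded pose from where the row before left it, along the tool's axes as they then stand; what a row does not reach is not made up. A row lasts 1/12 s, in which the tool goes at most 41.7 mm and 7.16 degrees, less where a joint would pass 70% of its speed; a pose out of reach is approached as far as the arm can. A call is refused whole if a number of a shift passes 41.7 or a number of a turn 0.125, either way. A call with a gripper value outside its range is refused whole. "gripper" is the opening in per cent of the stroke, from 0 (shut) to 100 (fully open), set as the call begins (left out, the last holds). The fingers move at their own pace and stop on an object; the grip force is fixed at half the most. Time passes only in rows, so rows that do not move let the fingers close. It gives the time, the measured TCP pose, the force and the opening at its end, in the units of the state.
- get_obs(): the state, without advancing time (a new reading comes with each control period).
- get_image(name): name is "side" or "top"; returns the picture (400x640x3 uint8, blue, green, red); there is no depth.
- camera_model(name): a dict with "mtx" (3x3 intrinsics, pixels), "position" and "orientation" of the camera in the world. Camera axes: x right, y up, looking along -z (the intrinsics and any distortion apply to the point x, -y, -z); pixel columns grow to the right and rows downward; lengths in mm; the calibration is good to about 2 mm. A picture is of the moment at which its call begins. camera_model takes no time and is no camera call.
- close_job(): hands the job in, once; it reports no verdict.
Trained networks look in the newest picture that a camera, given by its name, has taken for a name from the list of things; names that differ only in an ending like _2 or _b are one class to them, and where a whole thing is asked for, a point or a joint stands for the part that bears it (a point fixed in the world has none). Each returns a list of dicts, best first, with "conf" (0 to 1); they miss things now and then, are a little off and sometimes report something else, mostly with a low value. They report only what shows in the picture. A call takes as long as a camera call.
- silhouettes(camera, thing): "pixels" (400x640 bool, what is visible of it) and "at" ([column, row] in pixels, amid what is visible of it).
- tip_of(camera, thing): "at" ([column, row] in pixels: a listed point, or the origin of a listed thing).
The state is a dict: "t": time; "qpos": joint angles; "qvel": joint speeds; "joint_torque": joint torques, N m; "ee_pos": TCP position; "orientation": TCP orientation; "ft_force": force on the tool from outside, world axes, zero at the start; "moment": the same for the moment, N m; "width": finger opening in mm.
Only numpy, scipy, OpenCV 4.12 (cv2) and the standard library are available. Lean on these libraries where they do the work, as an engineer would, in place of code of your own. Each camera call takes 0.05 s, during which the arm holds its last target. There are 200 camera calls.

## Task

On the crystal shop's counter three jars of polished stones stand on turntables. The jar of purple stones has been left with its label turned away: turn it round on its turntable, for example with a fingertip pressed on the edge of its lid, until its label faces squarely over the brass front tongue of its stand. Do not lift or tip it, leave the yellow and green jars as they are, and take your hand away at the end.

Things in the scene. Friction and masses are not known exactly. Their poses are not given: they have to be found in the camera images.
- purple_label (a point): Centre of the white label on the jar of purple stones; x points out of the label, z up. Loose glass jar 92 mm wide, 132 tall, 0.6 kg. Its axis is 46 mm behind this point (against x), its flat dark rubbery lid's top 76 mm above, its foot 56 below. Lid 92 mm wide, purple spot in the middle; a 14 mm white strip runs from the label up over the lid's edge and 25 mm inwards, showing its direction from above.
- purple_front (a point): Top middle of the brass tongue, 50 mm wide, on the front (roughly away from the robot) of the purple jar's fixed black stand; x points to the front, z up. Turntable axis 85 mm behind (against x), lid top 140 mm above, 156 above the counter. Turns both ways, no stops, stays put (0.012 N m); a tip pressed on the lid with 4 to 15 N drives it, slipping up to a tenth. Label x along this x = facing front.
- yellow_label (a point): Label centre of the yellow jar: same build as the purple one (origin and axes likewise), yellow stones and yellow lid spot, on its own stand, already facing its brass tongue. Leave it alone.
- green_label (a point): Label centre of the green jar: same build as the purple one (origin and axes likewise), green stones and green lid spot, on its own stand, already facing its brass tongue. Leave it alone.

How it is judged:
By the outcome, as a careful person would: the job done as asked, in the order asked, and still so for the second after the job is handed in, with the robot touching nothing.
It also fails if it takes over 45 s, if anything falls off the work surface, if the arm or the gripper's body presses on something with over 40 N, if the wrist force passes 120 N, or if a joint passes its speed limit or range.

## Working session

There is one attempt and no reset: what is moved stays moved. The work goes in short steps, Python scripts to look and compute and a tool call to move; the robot and the scene stay as the last step left them, time stands still between calls to the robot, and variables do not carry over. Pictures are saved under pics/ and viewed, about 8 in all and at most 12, crops included, and the job is handed in when it is done.

Besides the shell and the picture viewer there is one more tool, called by a JSON object that holds its "name" and its "arguments". arm_command: Moves the arm, as the interface text tells. Its arguments: {"type":"object","properties":{"targets":{"type":"array","items":{"type":"array","items":{"type":"number"}}},"gripper":{"type":"number"}},"required":["targets"]}

```bash
mkdir -p pics
cat > h.py <<'E'
import numpy as np, cv2
from scipy.spatial.transform import Rotation as R
from workcell import *
def cam(n):
    c=camera_model(n); o=np.array(c["orientation"],float)
    Rm=o if o.shape==(3,3) else (R.from_rotvec(o) if o.size==3 else R.from_quat(o)).as_matrix()
    return np.array(c["mtx"]),np.array(c["position"]),Rm,c
def ray(n,px):
    K,p,Rm,c=cam(n); d=c.get("distortion",c.get("dist"))
    u=cv2.undistortPoints(np.array([[px]],float),K,None if d is None else np.array(d,float))[0,0]
    return p,Rm@np.array([u[0],-u[1],-1.])
def onz(n,px,z):
    p,d=ray(n,px); return p+d*(z-p[2])/d[2]
def proj(n,X):
    K,p,Rm,c=cam(n); q=Rm.T@(np.array(X,float)-p); q=np.array([q[0],-q[1],-q[2]]); v=K@q; return v[:2]/v[2]
E
python3 - <<'E'
from h import *
for n in("side","top"):
    print(camera_model(n)); im=get_image(n); cv2.imwrite(f"pics/{n}1.png",im)
    for t in("purple_label","purple_front","yellow_label","green_label"):
        print(n,t,[(np.round(d["at"]),round(d["conf"],2)) for d in tip_of(n,t)],[(np.round(d["at"]),round(d["conf"],2)) for d in silhouettes(n,t)])
o=get_obs();print(o); print(R.from_rotvec(o["orientation"]).as_matrix().round(3),tip_reach)
E
```

```text
{'mtx': array([[453.94000564,   0.        , 313.02186719],
       [  0.        , 453.94000564, 196.19069393],
       [  0.        ,   0.        ,   1.        ]]), 'position': array([ 327.43143154, -539.83484096,  773.87168012]), 'orientation': array([ 0.6801122 , -0.14654838, -0.36303336])}
side purple_label [(array([313., 309.]), 0.77)] [(array([325., 280.]), 0.6)]
side purple_front [(array([360., 277.]), 0.84)] [(array([342., 321.]), 0.91)]
side yellow_label [(array([276., 124.]), 0.8)] [(array([262., 130.]), 0.77)]
side green_label [(array([348., 179.]), 0.62)] [(array([327., 177.]), 0.72)]
{'mtx': array([[366.78300348,   0.        , 319.42332852],
       [  0.        , 366.78300348, 202.69387651],
       [  0.        ,   0.        ,   1.        ]]), 'position': array([448.58778892,   9.84268589, 773.1544163 ]), 'orientation': array([ 0.06592508, -0.13989939, -1.55534116])}
top purple_label [(array([429., 242.]), 0.82), (array([394., 187.]), 0.48)] [(array([418., 223.]), 0.97), (array([196., 209.]), 0.5)]
top purple_front [(array([392., 186.]), 0.85)] [(array([389., 212.]), 0.94), (array([418., 224.]), 0.72)]
top yellow_label [] []
top green_label [] [(array([302., 171.]), 0.88)]
{'t': 0.9, 'qpos': array([-1.17999242e+00,  4.23041539e-01,  1.62989039e+00,  1.96515637e-05,
        1.08859354e+00, -1.90244538e-02]), 'qvel': array([-6.23816369e-04,  1.10904875e-03,  9.50316395e-04, -1.39246521e-03,
       -2.48040387e-04,  4.32352765e-05]), 'joint_torque': array([-2.48001088e-04, -5.44554627e+01, -2.74049520e+01,  6.44391775e-02,
        1.65760238e-02, -2.94158110e-05]), 'ee_pos': array([ 249.0450835 , -573.23318484,  239.71537439]), 'orientation': array([-1.37567819,  0.90219542, -0.90230282]), 'ft_force': array([ 0.12610292,  0.92682721, -0.17406846]), 'moment': array([ 0.03905109, -0.0007946 ,  0.02241137]), 'width': 87.99283411501462}
[[ 0.398  0.     0.917]
 [-0.917 -0.     0.398]
 [ 0.    -1.     0.   ]] 17.0
```

View pics/side1.png

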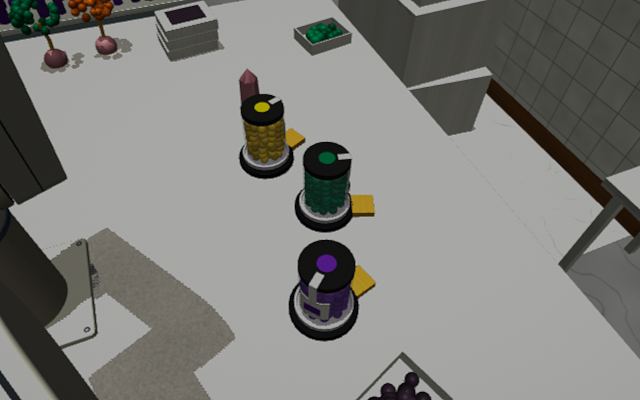

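View pics/top1.png

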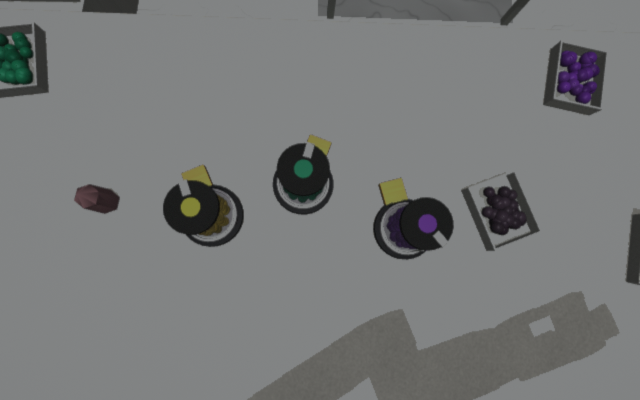

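The side view shows the purple lid spot at (326,264) with its strip at (318,281) and its tongue at (360,280). The top view shows the spot at (428,224), the strip at (441,238) and the tongue at (393,191). Next I'll measure the lid centre, the tongue direction and the strip direction.

```bash
cat >> h.py <<'E'
def measure(n,im,C=None,col="p"):
    # spot centroid near, at z=156; strip dir by bright pixels at radius 22..45 on lid plane
    hsv=cv2.cvtColor(im,cv2.COLOR_BGR2HSV)
    v,u=np.mgrid[0:400,0:640]; K,p,Rm,c=cam(n)
    D=np.stack([(u-K[0,2])/K[0,0],-(v-K[1,2])/K[1,1],-np.ones_like(u)],-1)@Rm.T
    W=p+D*((156-p[2])/D[...,2])[...,None]
    spot=None
    m=(hsv[...,0]>125)&(hsv[...,0]<150)&(hsv[...,1]>150)&(hsv[...,2]>90)
    r=np.hypot(W[...,0]-C[0],W[...,1]-C[1])
    q=m&(r<30); 
    if q.sum()>20: spot=W[q].mean(0)
    c0=C
    r=np.hypot(W[...,0]-c0[0],W[...,1]-c0[1])
    s=(r>23)&(r<43)&(hsv[...,1]<60)&(im.min(2)>110)
    d=W[s].mean(0)-np.r_[c0[:2],156] if s.any() else np.zeros(3)
    return spot,s.sum(),np.arctan2(d[1],d[0])
E
python3 - <<'E'
from h import *
g={}
for n,sp,fr in(("top",(428,224),(392,186)),("side",(326,264),(360,277))):
    im=get_image(n); C=onz(n,sp,156)
    s,_,_=measure(n,im,C); print(n,C.round(1),s)
    F=onz(n,tip_of(n,"purple_front")[0]["at"],16)
    S=s if s is not None else C
    d=F-S
    print(" strip",measure(n,im,S)[1:],"front",F.round(1),np.hypot(*d[:2]),"ang",np.arctan2(d[1],d[0]))
    # brass pixels
    hsv=cv2.cvtColor(im,cv2.COLOR_BGR2HSV); m=((hsv[...,0]>18)&(hsv[...,0]<32)&(hsv[...,1]>120)&(hsv[...,2]>120)).astype(np.uint8)
    k,l,st,ce=cv2.connectedComponentsWithStats(m)
    for i in range(1,k):
        if st[i,4]>60 and np.hypot(*(ce[i]-fr))<30:
            cn=cv2.findContours((l==i).astype(np.uint8),0,1)[0][0]
            box=cv2.boxPoints(cv2.minAreaRect(cn)); q=np.array([onz(n,b,16)for b in cv2.approxPolyDP(cn,3,True)[:,0].astype(float)])
            f=onz(n,ce[i],16);print(" brass",ce[i],f.round(1),np.arctan2(*(f-S)[1::-1]),q.round(0)[:,:2].tolist())
for t in("yellow_label","green_label"):
  for n in("top","side"):print(t,n,[(d["at"],d["conf"]) for d in tip_of(n,t)])
E
```

```text
top [ 496.5 -205.2  156. ] [ 499.61562304 -208.75237175  156.        ]
 strip (np.int64(127), np.float64(-2.196421701062191)) front [ 586.9 -186.    16. ] 90.1610990670241 ang 0.25462846538485556
 brass [392.91608392 190.78088578] [ 576.7 -180.8   16. ] 0.34811619640906044 [[602.0, -196.0], [591.0, -153.0], [550.0, -166.0], [562.0, -208.0]]
side [ 494.5 -204.6  156. ] [ 495.76354742 -203.09035597  156.        ]
 strip (np.int64(106), np.float64(-2.4523516927138673)) front [ 582.7 -181.3   16. ] 89.66074707491774 ang 0.24500175410558017
 brass [360.86486486 280.67321867] [ 579.3 -186.1   16. ] 0.2005988446156551 [[589.0, -153.0], [559.0, -186.0], [560.0, -210.0], [600.0, -200.0]]
yellow_label top []
yellow_label side [([275.7, 128.8], 0.74)]
green_label top []
green_label side [([348.4, 181.7], 0.58)]
```

Run:
```python
from h import *
C=np.array([496.3,-205,156])
for n in("top","side"):
    im=get_image(n)
    for dx in((0,0,0),(0,2,0)): print(n,measure(n,im,C+dx)[1:])
```

```text
top (np.int64(89), np.float64(-2.4275885093072977))
top (np.int64(87), np.float64(-2.3828466961423604))
side (np.int64(106), np.float64(-2.5049702768624207))
side (np.int64(104), np.float64(-2.458831141413784))
```

{"name": "arm_command", "arguments": {"targets": [[-15,0,23.3,0],[-15,0,23.3,0],[-15,0,23.3,0],[-15,0,23.3,0],[-15,0,23.3,0],[-15,0,23.3,0],[-15,0,23.3,0],[-15,0,23.3,0],[-15,0,23.3,0],[-15,0,23.3,0],[-15,0,23.3,0],[-15,0,23.3,0],[-15,0,23.3,0],[-15,0,23.3,0],[-15,0,23.3,0],[-15,0,23.3,0]], "gripper": 45}}

```text
t: 2.73
ee_pos: [496.0, -203.4, 239.9]
orientation: [-1.376, 0.902, -0.903]
ft_force: [-0.0, -0.5, 0.3]
width: 39.4
```

```bash
python3 -c "
from h import *
o=get_obs();print(o['qpos'].round(3),o['ee_pos'],o['width'],o['t'],o['ft_force'])"
```

```text
[-0.411  0.293  1.827  0.     1.022  0.75 ] [ 496.03816736 -203.36205501  239.86599225] 39.373201188950624 2.7333 [-0.02393539 -0.54180062  0.32555588]
```

{"name": "arm_command", "arguments": {"targets": [[1.6,10,-0.4,0.125],[0,10,0,0.125],[0,10,0,0.125],[0,10,0,0.125],[0,10,0,0.125],[0,10,0,0.125],[0,3,0,0],[0,0,0,0],[0,0,0,0]]}}

```text
t: 3.48
ee_pos: [495.8, -206.3, 176.9]
orientation: [-1.031, 1.453, -1.453]
ft_force: [-0.2, -0.2, 0.7]
width: 39.6
```

{"name": "arm_command", "arguments": {"targets": [[0,1,0,0],[0,1,0,0],[0,0,0,0],[0,0,0,0]]}}

```text
t: 3.82
ee_pos: [495.7, -206.3, 174.9]
orientation: [-1.029, 1.454, -1.455]
ft_force: [0.1, -0.1, -0.4]
width: 39.4
```

{"name": "arm_command", "arguments": {"targets": [[0,1,0,0],[0,0,0,0],[0,0,0,0]]}}

```text
t: 4.07
ee_pos: [495.6, -206.2, 173.7]
orientation: [-1.029, 1.455, -1.455]
ft_force: [0.6, 0.1, 0.1]
width: 39.5
```

{"name": "arm_command", "arguments": {"targets": [[-1.4,0.5,0.3,0],[0,0,0,0],[0,0,0,0]]}}

```text
t: 4.32
ee_pos: [496.6, -205.1, 173.4]
orientation: [-1.029, 1.455, -1.455]
ft_force: [-0.3, -1.2, 2.5]
width: 39.3
```

{"name": "arm_command", "arguments": {"targets": [[0,0.5,0,0],[0,0,0,0],[0,0,0,0]]}}

```text
t: 4.57
ee_pos: [496.6, -205.1, 173.3]
orientation: [-1.028, 1.455, -1.456]
ft_force: [-1.7, -0.1, 5.7]
width: 39.6
```

{"name": "arm_command", "arguments": {"targets": [[0,0.5,0,0],[0,0,0,0],[0,0,0,-0.05],[0,0,0,-0.08],[0,0,0,-0.08],[0,0,0,-0.08],[0,0,0,-0.08],[0,0,0,-0.08],[0,0,0,-0.05],[0,0,0,0]]}}

```text
t: 5.4
ee_pos: [497.2, -205.2, 173.3]
orientation: [-1.281, 1.087, -1.09]
ft_force: [-0.8, 1.5, 9.7]
width: 39.2
```

Run:
```python
from h import *
C=np.array([496.3,-205,156])
for n in("top","side"):
    im=get_image(n); cv2.imwrite(f"pics/{n}2.png",im); print(n,measure(n,im,C))
    if n=="side": cv2.imwrite("pics/c2.png",cv2.resize(np.hstack([a[:,:] for a in (im[150:350,220:440],)]),None,fx=2.5,fy=2.5))
o=get_obs();print(o['ft_force'],o['moment'],o['qpos'])
```

```text
top (None, np.int64(0), np.float64(0.0))
side (None, np.int64(93), np.float64(-1.9842509113888078))
[-1.18597473  0.05939707  9.49266467] [0.08944992 0.25158734 0.0424308 ] [-4.13632916e-01  3.86216468e-01  1.87358083e+00  3.38571092e-04
  8.79828243e-01  9.97019147e-01]
```

View pics/c2.png

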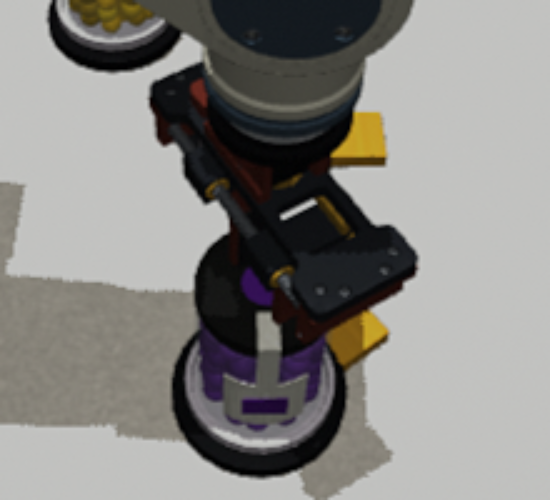

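The jar follows the fingers: the label now faces the side camera, and the strip has moved 0.5 rad for a 0.5 rad turn. I'll continue.

{"name": "arm_command", "arguments": {"targets": [[0,0,0,-0.05],[0,0,0,-0.1],[0,0,0,-0.1],[0,0,0,-0.1],[0,0,0,-0.1],[0,0,0,-0.1],[0,0,0,-0.1],[0,0,0,-0.1],[0,0,0,-0.1],[0,0,0,-0.1],[0,0,0,-0.05],[0,0,0,0]]}}

```text
t: 6.5
ee_pos: [497.7, -204.8, 173.3]
orientation: [-1.546, 0.318, -0.323]
ft_force: [0.9, 2.2, 7.7]
width: 39.4
```

{"name": "arm_command", "arguments": {"targets": [[0,0,0,-0.05],[0,0,0,-0.1],[0,0,0,-0.1],[0,0,0,-0.1],[0,0,0,-0.1],[0,0,0,-0.1],[0,0,0,-0.1],[0,0,0,-0.1],[0,0,0,-0.1],[0,0,0,-0.1],[0,0,0,-0.05],[0,0,0,0]]}}

```text
t: 7.5
ee_pos: [497.7, -204.4, 173.4]
orientation: [-1.521, -0.466, 0.461]
ft_force: [-0.2, 4.4, 9.2]
width: 39.6
```

Run:
```python
from h import *
C=np.array([496.3,-205,156])
for n in("top","side"):
    im=get_image(n); print(n,measure(n,im,C))
    if n=="side": cv2.imwrite("pics/c3.png",cv2.resize(im[150:350,220:440],None,fx=2.5,fy=2.5))
o=get_obs();print(o['ft_force'],o['moment'],o['qpos'],R.from_rotvec(o['orientation']).as_matrix().round(3))
```

```text
top (None, np.int64(0), np.float64(0.0))
side (None, np.int64(76), np.float64(0.09419670316494641))
[1.0416665  4.30982914 9.2205394 ] [ 0.91385039 -0.42504813  0.05321704] [-0.41275212  0.38616004  1.87331677  0.00234282  0.87961221 -1.00298733] [[ 0.832  0.003 -0.555]
 [ 0.555  0.001  0.832]
 [ 0.003 -1.    -0.001]]
```

View pics/c3.png

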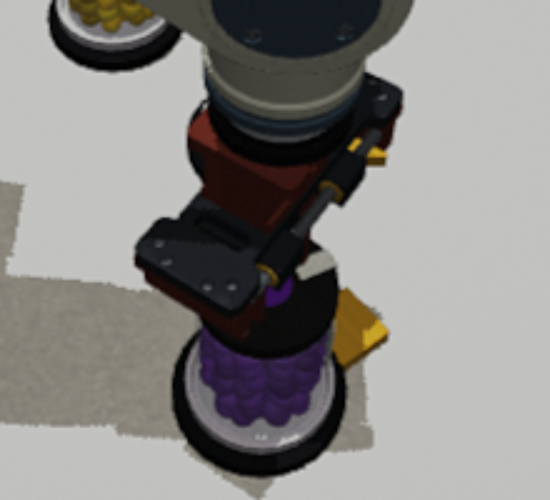

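{"name": "arm_command", "arguments": {"targets": [[0,-2,0,0],[0,-8,0,0],[0,-25,0,0],[0,-25,0,0],[-26,0,-12.5,0],[-26,0,-12.5,0],[-26,0,-12.5,0],[-26,0,-12.5,0],[-26,0,-12.5,0],[-26,0,-12.5,0],[-26,0,-12.5,0],[-26,0,-12.5,0],[0,0,0,0],[0,0,0,0]]}}

```text
t: 8.77
ee_pos: [378.1, -404.5, 232.2]
orientation: [-1.521, -0.459, 0.459]
ft_force: [0.6, -0.1, -0.6]
width: 39.6
```

Run:
```python
from h import *
C=np.array([496.3,-205,156])
T=[]
for n,b in(("top",(130,290,340,500)),("side",(190,350,250,410))):
    im=get_image(n)
    print(n,measure(n,im,C), [measure(n,im,C+np.array(d))[2].round(3) for d in((2,0,0),(0,2,0),(0,-2,0))])
    print([(d["at"],d["conf"]) for t in("purple_label","purple_front") for d in tip_of(n,t)])
    for a in(0.26,):  # project target strip line & tongue outline for check
        pass
    T.append(cv2.resize(im[b[0]:b[1],b[2]:b[3]],None,fx=2.5,fy=2.5,interpolation=cv2.INTER_CUBIC))
cv2.imwrite("pics/c4.png",np.hstack(T)); np.save("s.npy",0)
```

```text
top (array([ 497.79281522, -208.53906434,  156.        ]), np.int64(82), np.float64(0.09644272350502509)) [np.float64(0.104), np.float64(0.036), np.float64(0.061)]
[([391.8, 188.6], 0.6)]
side (None, np.int64(1455), np.float64(-1.9811369014822964)) [np.float64(-1.964), np.float64(-2.093), np.float64(-2.039)]
[]
```

View pics/c4.png

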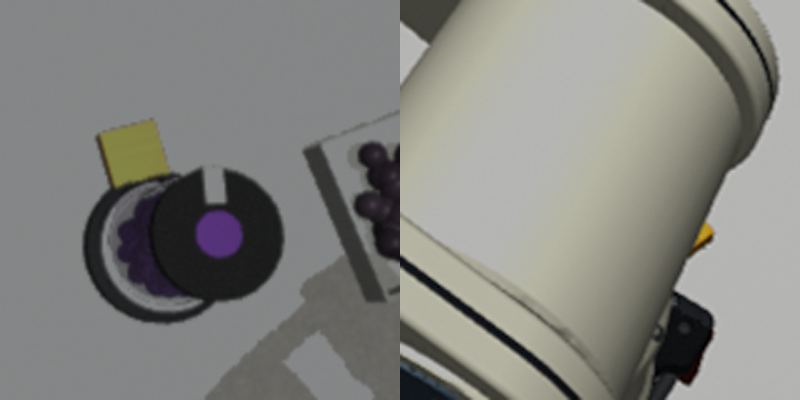

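```bash
cat > m.py <<'E'
from h import *
im=get_image("top"); f=8; y0,x0=150,360
big=cv2.resize(im[150:280,360:470],None,fx=f,fy=f,interpolation=cv2.INTER_CUBIC)
hsv=cv2.cvtColor(big,cv2.COLOR_BGR2HSV)
def pl(mask,z):
    k,l,st,ce=cv2.connectedComponentsWithStats(mask.astype(np.uint8)); i=1+st[1:,4].argmax()
    v,u=np.nonzero(l==i); u=(u+.5)/f-.5+x0; v=(v+.5)/f-.5+y0
    K,p,Rm,c=cam("top"); D=np.stack([(u-K[0,2])/K[0,0],-(v-K[1,2])/K[1,1],-np.ones_like(u)],-1)@Rm.T
    return (p+D*((z-p[2])/D[:,2])[:,None])[:,:2]
print("hsv brass,spot",hsv[int(.5*f*72)//1 if 0 else 300,250],hsv[(224-y0)*f,(428-x0)*f])
sp=pl((hsv[...,0]>128)&(hsv[...,0]<150)&(hsv[...,1]>120)&(hsv[...,2]>80),156)
br=pl((hsv[...,0]>20)&(hsv[...,0]<35)&(hsv[...,1]>90)&(hsv[...,2]>110),16)
S=sp.mean(0); B=br.mean(0)
K,p,Rm,c=cam("top")
v,u=np.mgrid[0:big.shape[0],0:big.shape[1]]; D=np.stack([((u+.5)/f-.5+x0-K[0,2])/K[0,0],-((v+.5)/f-.5+y0-K[1,2])/K[1,1],-np.ones(u.shape)],-1)@Rm.T
W=p+D*((156-p[2])/D[...,2])[...,None]; r=np.hypot(W[...,0]-S[0],W[...,1]-S[1])
st=W[(r>24)&(r<42)&(big.min(2)>85)][:,:2]
pca=lambda P:np.linalg.svd((P-P.mean(0))[::7],full_matrices=False)[2][0]
d=st.mean(0)-S; q=pca(st); q=q*np.sign(q@d)
rect=cv2.minAreaRect(br.astype(np.float32)); bp=cv2.boxPoints(rect)
e=B-S
print("spot",S,len(sp)," spot rad",np.ptp(sp,0)/2,"tongue",B,np.hypot(*e),rect)
print("strip dir by centre",np.arctan2(d[1],d[0]),"by pca",np.arctan2(q[1],q[0]),"n",len(st))
print("front by centres",np.arctan2(e[1],e[0]),"rect edges",[round(np.arctan2(*(bp[(i+1)%4]-bp[i])[::-1]),3) for i in range(4)])
E
python3 m.py
```

```text
hsv brass,spot [ 29 128 133] [135 150 121]
spot [ 497.92805315 -203.82449819] 17378  spot rad [15.88768655 15.99222772] tongue [ 577.01098419 -181.34088163] 82.2169264535117 ((576.89697265625, -181.4108428955078), (46.37421417236328, 48.279579162597656), 15.626749992370605)
strip dir by centre 0.06568523268149991 by pca 0.09046594418038449 n 5458
front by centres 0.2769955930859671 rect edges [np.float32(-1.298), np.float32(0.273), np.float32(1.844), np.float32(-2.869)]
```

{"name": "arm_command", "arguments": {"targets": [[26,0,12.5,0],[26,0,12.5,0],[26,0,12.5,0],[26,0,12.5,0],[26,0,12.5,0],[26,0,12.5,0],[26,0,12.5,0],[26,0,12.5,0],[0,20,0,0],[0,20,0,0],[0,14,0,0],[0,3,0,0],[0,1,0,0],[0,0,0,0],[0,0,0,0]]}}

```text
t: 10.37
ee_pos: [496.8, -205.1, 174.9]
orientation: [-1.522, -0.462, 0.461]
ft_force: [0.0, -1.4, -0.5]
width: 39.6
```

{"name": "arm_command", "arguments": {"targets": [[1.5,0.8,0.3,0],[0,0.6,0,0],[0,0.5,0,0],[0,0,0,0],[0,0,0,0]]}}

```text
t: 10.78
ee_pos: [498.0, -204.1, 173.3]
orientation: [-1.522, -0.462, 0.46]
ft_force: [-1.0, 1.1, 7.0]
width: 39.3
```

{"name": "arm_command", "arguments": {"targets": [[0,0.5,0,0],[0,0,0,0],[0,0,0,0]]}}

```text
t: 11.03
ee_pos: [498.0, -204.1, 173.2]
orientation: [-1.522, -0.462, 0.46]
ft_force: [-2.2, 1.9, 10.6]
width: 39.7
```

Turn a further 0.205 rad, then lift and clear the view the other way (towards the robot's start side, further out).

{"name": "arm_command", "arguments": {"targets": [[0,0,0,-0.05],[0,0,0,-0.055],[0,0,0,-0.05],[0,0,0,-0.05],[0,0,0,0],[0,0,0,0],[0,0,0,0]]}}

```text
t: 11.62
ee_pos: [498.0, -204.0, 173.3]
orientation: [-1.481, -0.622, 0.619]
ft_force: [-2.4, 3.0, 10.9]
width: 39.5
```

{"name": "arm_command", "arguments": {"targets": [[0,-2,0,0],[0,-8,0,0],[0,-25,0,0],[0,-25,0,0],[-26,0,-12.5,0],[-26,0,-12.5,0],[-26,0,-12.5,0],[-26,0,-12.5,0],[-26,0,-12.5,0],[-26,0,-12.5,0],[-26,0,-12.5,0],[-26,0,-12.5,0],[-26,0,-12.5,0],[-26,0,-12.5,0],[-26,0,-12.5,0],[-26,0,-12.5,0],[0,0,0,0],[0,0,0,0]]}}

```text
t: 13.12
ee_pos: [384.9, -532.5, 231.8]
orientation: [-1.481, -0.619, 0.619]
ft_force: [-1.1, -0.3, 0.7]
width: 39.7
```

```bash
python3 m.py
python3 - <<'E'
from h import *
T=[]
for n,b in(("top",(130,290,340,500)),("side",(190,350,250,410))):
    im=get_image(n)
    T.append(cv2.resize(im[b[0]:b[1],b[2]:b[3]],None,fx=2.5,fy=2.5,interpolation=cv2.INTER_CUBIC))
    print(measure(n,im,np.array([497.5,-204,156])))
cv2.imwrite("pics/c5.png",np.hstack(T))
E
```

```text
hsv brass,spot [ 30 126 132] [135 149 120]
spot [ 497.92745633 -203.81877406] 17371  spot rad [15.88768655 15.98870815] tongue [ 577.02362101 -181.34822208] 82.22608451579686 ((576.9087524414062, -181.4075469970703), (46.398651123046875, 48.279579162597656), 15.626749992370605)
strip dir by centre 0.2692506172572302 by pca 0.21786901247683615 n 5470
front by centres 0.27679875120545067 rect edges [np.float32(-1.298), np.float32(0.273), np.float32(1.844), np.float32(-2.869)]
(array([ 499.33802606, -208.0884759 ,  156.        ]), np.int64(87), np.float64(0.2670008641619856))
(None, np.int64(296), np.float64(0.36763146739981006))
```

View pics/c5.png

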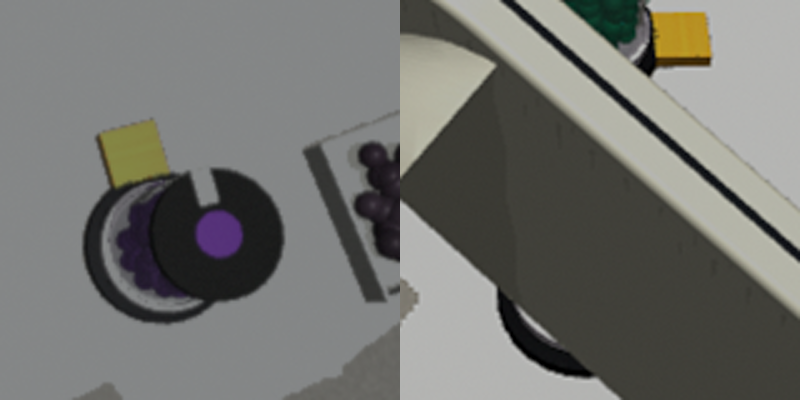

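The top view has the strip within about 0.5° of the tongue direction. I'll clear the side view for an independent check.

{"name": "arm_command", "arguments": {"targets": [[-25,0,14,0],[-25,0,14,0],[-25,0,14,0],[-25,0,14,0],[-25,0,14,0],[0,0,0,0],[0,0,0,0]]}}

```text
t: 13.85
ee_pos: [247.8, -571.1, 232.1]
orientation: [-1.48, -0.62, 0.619]
ft_force: [0.8, 0.8, 0.5]
width: 39.6
```

```bash
cp m.py ms.py; sed -i 's/"top"/"side"/g; s/y0,x0=150,360/y0,x0=235,290/; s/im\[150:280,360:470\]/im[235:345,290:385]/; s/hsv\[(224-y0)\*f,(428-x0)\*f\]/0/' ms.py; python3 ms.py
python3 - <<'E'
from h import *
im=get_image("side")
cv2.imwrite("pics/c6.png",cv2.resize(im[80:350,220:440],None,fx=2.2,fy=2.2,interpolation=cv2.INTER_CUBIC))
E
```

```text
hsv brass,spot [40 43 18] 0
spot [ 495.64429165 -202.8296575 ] 17888  spot rad [16.09034495 15.91893337] tongue [ 579.70376864 -185.79273075] 85.76859882596541 ((574.3741455078125, -181.49951171875), (47.20737838745117, 49.2402229309082), 15.633520126342773)
strip dir by centre 0.27562821269884885 by pca 0.2617275733603856 n 5637
front by centres 0.19996831544733368 rect edges [np.float32(-1.298), np.float32(0.273), np.float32(1.844), np.float32(-2.869)]
```

View pics/c6.png

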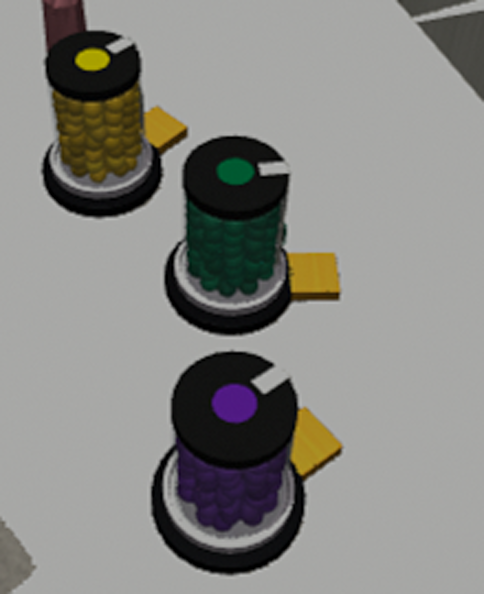

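The side view agrees: the strip is at 0.276 rad and the tongue edges at 0.273 rad. Yellow and green are undisturbed and the hand is clear.

```bash
python3 -c "
from workcell import *
print(close_job())"
```

```text
the job is handed in; nothing more can be done
None
```

I turned the purple jar about 2.7 rad counter-clockwise and its label now faces over the brass tongue. I used both fingertips, pressed on the lid at about 10 N, in two turns: 2.5 rad, then a 0.2 rad correction. I then lifted off, moved away and handed the job in at about 14 s.

- **Label direction:** the label strip points at 0.269 rad in the top view and 0.276 in the side view. The tongue's edges read 0.273 in both, so the label is within about 0.5°.
- **Position:** the top view shows no measurable shift of the lid between the two turns. I took no equally precise reading before the first turn. The yellow and green jars still look as they were.
- **Readings that disagreed:**
  - The line fit along the short strip in the top view gave 0.218.
  - The tongue direction from its centre in the side view gave 0.200.
  - I discounted both: the visible strip is nearly square, so a line fit on it is weak, and in the side view the jar partly hides the tongue.

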